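# Hold a wheel against the stops of a checking jig

## Robot

A 6-joint arm with a two-finger parallel gripper is mounted at the origin on the work surface. World frame = base frame: x ahead of the robot, y to its left, z up, the work surface at z = 0. Lengths are in m, angles in rad, forces in N, time in s.
With the tool pointing down it reaches from about 0.3 to 1 m from the base axis. Payload 5.1 kg.
Tool frame: the origin (TCP) lies midway between the tips of the shut fingers; the grasp point (between the pads) lies 19 mm behind it (bot.pinch_z is the distance from the TCP to the grasp point, in m); z points along the fingers, y is the line along which they close (so a half turn about z gives the same grasp; the last joint's range is limited). The gripper opens to 95 mm and grips with 3 to 60 N. Pads are 20 mm wide; open, the fingers measure 119 mm over their backs; the gripper's body (75 mm by 180 mm) begins 59 mm behind the grasp point.
Start: joints at [-1.25, 0.124, 1.65, -0, 1.367, -0.083], TCP at [0.255, -0.598, 0.215] pointing down, gripper open.
Joint ranges: [-2.61, 2.61], [-1.02, 2.33], [0.03, 2.71], [-1.35, 4.49], [0.32, 2.68], [-2.91, 2.91]. Speed limits (rad/s): [2.57, 2.57, 3.14, 3.14, 3.14, 3.14].

## Interface

Orientations are given as a rotation vector (axis times angle).
In Python, from plant import readout, eyes, job, bot gives the robot as it stands.
- The arm moves only by the tool move_arm, never from a script. Its argument "series" is a list that holds one entry, the list of rows, each a list of 5 numbers: the finger opening in cm, from 0 to 9.51, then the shift along the world's x, y, z in cm, then the turn about the world's z in degrees. A call has 1 to 12 rows; each row is the pose to reach, as a shift and turn from the pose commanded when the call began; what a row does not reach only later rows make up. A row lasts 1/10 s, in which the tool goes at most 50 mm and 8.59 degrees, less where a joint would pass 70% of its speed; a pose out of reach is approached as far as the arm can. A call with a gripper value outside its range is refused whole. The fingers move at their own pace and stop on an object; the grip force is fixed at half the most. Time passes only in rows, so rows that repeat a pose let the fingers close. It gives the time, the measured TCP pose, the force, the opening and the grip force at its end, in the units of the state.
- readout.state(): the state, without advancing time (a new reading comes with each control period).
- eyes.snapshot(name): name is "side" or "top"; returns (picture, depth): 384x512x3 uint8, blue, green, red; 384x512 float32, m along the optical axis (not along the pixel's ray), 0 where there is no reading.
- eyes.calibration(name): a dict with "fx", "fy", "cx", "cy" (pixels), "R" (3x3) and "t" (3): a world point X has camera coordinates R X + t. Camera axes: x right, y down, z forward; pixel columns grow to the right and rows downward; lengths in m; the calibration is good to about 2 mm. A picture is of the moment at which its call begins. calibration takes no time and is no camera call.
- job.job_done(): hands the job in; it is judged then, once.
The state is a dict: "time": time; "joints": joint angles; "qd": joint speeds; "effort": joint torques, N m; "eef_pos": TCP position; "eef_rot": TCP orientation; "contact_force": force on the tool from outside, world axes, zero at the start; "wrist_torque": the same for the moment, N m; "finger_gap": opening from 0.0 (shut) to 1.0 (fully open); "gripper_force": force on a finger pad.
Only numpy, scipy, OpenCV 4.12 (cv2) and the standard library are available. Lean on these libraries where they do the work, as an engineer would, in place of code of your own. Each camera call takes 0.05 s, during which the arm holds its last target. There are 200 camera calls.

## Task

Take the wheel with the red rim from its stand and hang it on the green checking jig's bar, through its open middle, so that the bar takes its weight before it touches the sprung orange-tipped yoke. Then push it along the bar, squarely and without ramming it, until the yoke is pressed back and the wheel sits firmly against the two fixed stops. Finish while still holding it pressed there, and leave the blue wheel and everything else on the bench where it is.

Things in the scene. Friction and masses are not known exactly. Their poses are not given: they have to be found in the camera images.
- wheel: The wheel to load, 250 to 450 g: a plain ring, black tyre on a RED rim, nothing in its middle; 150 mm outside diameter, open middle 84 mm in diameter, 28 mm wide between its flat side faces. Origin at its centre; its y axis is the axle line (level), z up. Starts upright in one of two plywood stands; grip it from above across its 28 mm width.
- wheel_center (a point): Centre of the red-rimmed wheel, halfway across its width; axes as the wheel's. At the start 85 mm above the bench; the stand's cheeks reach 50 mm above the bench.
- blue_wheel: An identical wheel with a BLUE rim in the other stand (origin at its centre); not to be moved. The red and the blue wheel swap stands from run to run.
- jig_seat (a point): On the green fixed jig: where the wheel's centre is once home (hung on the bar, against the stops), 126 mm above the bench. y axis: level, along the bar to its free end; z up. The wheel goes on over the free end and is pressed to -y. Fingers pinching the wheel's top (75 mm above this point) must stay above the bar's top (42 mm above it).
- bar_tip (a point): The free end of the bar, on its axis (160 mm above the bench); same axes as jig_seat.
- bar: The jig's horizontal 16 mm steel bar, which the wheel hangs on. In the jig_seat axes its centre line is at x = 0, z = 34 mm; from the 187 mm high green column (y = -131 mm) to the free end (y = 84 mm). Under it a 14 mm base plate ends at y = 65 mm. Origin 126 mm straight below jig_seat, same axes.
- stops: The two fixed yellow posts with steel stop pads, either side of the bar. In the jig_seat axes the pad faces are at y = -14 mm, x = 49 to 63 and -63 to -49 mm, z = 15 to 33 mm; the posts behind are 159 mm high. Origin 126 mm straight below jig_seat, same axes.
- yoke (a joint): Travel (m) of the sprung yoke: 0 sprung out, 0.018 with the wheel on the stops. Two 12 mm orange tips at x = 40 and -40 mm, z = 40 mm in the jig_seat axes; sprung out, their faces are at y = 4 mm. Its crosshead is behind y = -68 mm, so a finger fits between the prongs. It pushes back with 3 N at first, 7.5 N at the stops; the stops are rigid.
- oil_bottle: Yellow oil bottle, 60 mm diameter, 170 mm tall, at the far edge (origin under its foot).
- mug: Blue mug, 80 mm wide, 90 mm tall (origin under its foot).
- screwdriver: Screwdriver lying on the bench at the right.
- wrench: Wrench lying on the bench at the right.
- grease_jar: White jar with black cap, 70 mm diameter and height (origin under its foot).

How it is judged:
By the outcome, as a careful person would: the job done as asked, in the order asked, and still so for the second after the job is handed in, while the arm keeps its last pose, push and grip.
It also fails if it takes over 54 s, if anything falls off the work surface, if the arm or the gripper's body presses on something with over 40 N, if the wrist force passes 120 N, or if a joint passes its speed limit or range.

## Working session

There is one attempt and no reset: what is moved stays moved. The work goes in short steps, Python scripts to look and compute and a tool call to move; the robot and the scene stay as the last step left them, time stands still between calls to the robot, and variables do not carry over. Pictures are saved under pics/ and viewed, at most 10 in all, crops included, and the job is handed in when it is done.

Besides the shell and the picture viewer there is one more tool, called after "Emit:" as name(argument=value, ...) on one line, values as JSON. move_arm: Moves the arm, as the interface text tells. Its arguments: {"type":"object","properties":{"series":{"type":"array","items":{"type":"array","items":{"type":"array","items":{"type":"number"}}}}},"required":["series"]}

```bash
mkdir -p pics; ls
python3 - <<'E'
from plant import readout, eyes, job, bot
import cv2, numpy as np
for n in ("side","top"):
    p,d=eyes.snapshot(n); cv2.imwrite(f"pics/{n}0.png",p); np.save(f"{n}0.npy",d)
    c=eyes.calibration(n); print(n,c["fx"],c["cx"],c["cy"],np.round(c["R"],3).tolist(),np.round(c["t"],3), -np.array(c["R"]).T@c["t"])
s=readout.state(); print(s, bot.pinch_z)
E
```

```text
pics
side 393.1709399277205 251.84063135024027 194.75120660716658 [[0.82, 0.572, 0.007], [0.354, -0.497, -0.792], [-0.45, 0.653, -0.61]] [-0.476 -0.123  1.726] [ 1.20986229 -0.91531064  0.9585405 ]
top 384.34944493717205 261.153756859204 188.75849163682383 [[-0.017, -1.0, 0.022], [-0.993, 0.014, -0.12], [0.12, -0.024, -0.992]] [-0.022  0.591  1.112] [ 0.45244728 -0.00352327  1.17520761]
{'time': 0.1, 'joints': array([-1.24964409e+00,  1.24439451e-01,  1.65157278e+00, -2.16489856e-05,
        1.36749788e+00, -8.26002371e-02]), 'qd': array([-0.00049341,  0.00027336, -0.00412683, -0.00132205, -0.00174532,
       -0.001477  ]), 'effort': array([ 5.14241601e-04, -4.18880475e+01, -3.61095643e+01,  7.76945706e-02,
        4.61472140e-02, -6.99963948e-05]), 'eef_pos': array([ 0.25514452, -0.59717959,  0.21348936]), 'eef_rot': array([-3.07592940e+00, -6.29539412e-01,  3.91226948e-04]), 'contact_force': array([ 0.61344601, -0.61202386, -0.13888832]), 'wrist_torque': array([-0.055264  , -0.00642531, -0.05474697]), 'gripper_force': 0.0, 'finger_gap': 0.9962680925446845} 0.0188
```

View pics/top0.png

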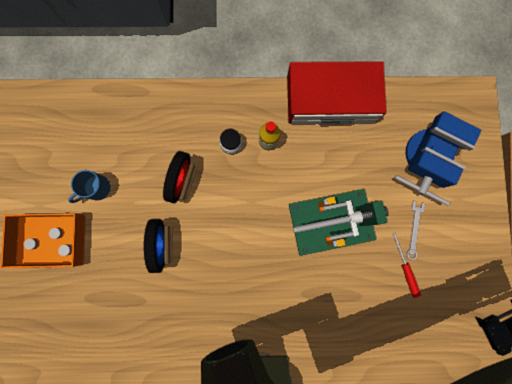

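View pics/side0.png

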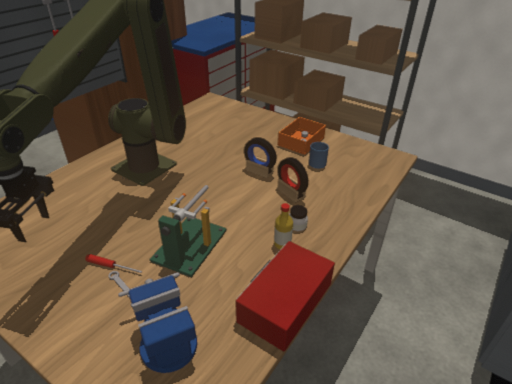

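The top view shows the red wheel at about (178,177), the blue one at (155,245), and the jig's bar running from the column at (380,213) to its free end at about (295,230). The side view shows the same layout with the way clear between them. Next I'll measure the wheel and bar from depth.

```bash
cat > h.py <<'E'
import cv2, numpy as np
from plant import readout, eyes, job, bot
def cloud(n,d):
    c=eyes.calibration(n); v,u=np.mgrid[:384,:512]
    P=np.stack([(u-c["cx"])/c["fx"]*d,(v-c["cy"])/c["fy"]*d,d],-1)
    return (P-np.array(c["t"]))@np.array(c["R"])
def pix(n,X):
    c=eyes.calibration(n); q=np.array(c["R"])@X+c["t"]; return np.round([c["fx"]*q[0]/q[2]+c["cx"],c["fy"]*q[1]/q[2]+c["cy"]],1)
def ray(n,u,v,z):
    c=eyes.calibration(n); R=np.array(c["R"]); o=-R.T@c["t"]; r=R.T@np.array([(u-c["cx"])/c["fx"],(v-c["cy"])/c["fy"],1]); return o+r*(z-o[2])/r[2]
def axis(P):
    r=cv2.minAreaRect((P[:,:2]*1000).astype(np.float32)); b=cv2.boxPoints(r)/1000
    m=P[:,:2].mean(0); w=np.linalg.svd(P[:,:2]-m,full_matrices=False)[2][0]
    return np.round(m,4),np.round(np.array(r[0])/1000,4),np.round(r[1],1),np.degrees(np.arctan2(w[1],w[0]))
E
python3 - <<'E'
from h import *
d=np.load("top0.npy"); p=cv2.imread("pics/top0.png"); W=cloud("top",d)
def box(u0,u1,v0,v1):
    m=np.zeros(d.shape,bool); m[v0:v1,u0:u1]=1; return m&(d>0)
z=W[...,2]
print("bench z",np.median(W[260:300,100:200,2]))
for n,b in (("red",(155,205,145,210)),("blue",(135,180,210,280))):
    m=box(*b)
    for lo in (0.06,0.11,0.14):
        k=m&(z>lo)&(z<0.175); print(n,lo,k.sum(),axis(W[k]),z[k].max())
m=box(280,395,180,260); k=m&(z>0.155)&(z<0.18)
hsv=cv2.cvtColor(p,cv2.COLOR_BGR2HSV); print("bar-level pts",k.sum(),axis(W[k]),z[k].max())
# bar pixels beyond stops only
kb=k.copy(); kb[:,345:]=0; print("bar",axis(W[kb]),np.unique(np.where(kb)[1])[[0,-1]], np.median(z[kb]))
g=m&(hsv[...,0]>60)&(hsv[...,0]<90)&(hsv[...,1]>80)&(z<0.03)&(z>0.005); print("base",axis(W[g]),np.median(z[g]))
o=m&(hsv[...,0]>5)&(hsv[...,0]<18)&(hsv[...,1]>180)&(z>.12)
n,l,st,ce=cv2.connectedComponentsWithStats(o.astype(np.uint8))
for i in range(1,n): 
    if st[i,4]>5: print("or",ce[i],st[i,4],W[l==i].mean(0))
cv2.imwrite("pics/jig.png",cv2.resize(p[170:270,275:400],None,fx=6,fy=6,interpolation=cv2.INTER_CUBIC))
E
```

```text
bench z 0.0012562679862065328
red 0.06 760 (array([0.6179, 0.2066]), array([0.622 , 0.2092]), array([ 28.9, 147.9]), np.float64(162.28321224839706)) 0.16357158315073242
red 0.11 631 (array([0.6186, 0.2078]), array([0.6222, 0.2091]), array([ 28.9, 140.6]), np.float64(162.43674237122062)) 0.16357158315073242
red 0.14 415 (array([0.6213, 0.2082]), array([0.6229, 0.2089]), array([ 28.9, 101.8]), np.float64(163.07345949210787)) 0.16357158315073242
blue 0.06 829 (array([0.4304, 0.2629]), array([0.4309, 0.2666]), array([149.1,  28.7]), np.float64(-178.55666854818796)) 0.16334539821988758
blue 0.11 685 (array([0.4307, 0.2643]), array([0.4301, 0.2667]), array([138.2,  28.6]), np.float64(-178.69825767984412)) 0.16334539821988758
blue 0.14 439 (array([0.4306, 0.2659]), array([0.4308, 0.2667]), array([102.5,  28.6]), np.float64(-178.59706360968417)) 0.16334539821988758
bar-level pts 1181 (array([ 0.4891, -0.2374]), array([ 0.4852, -0.2353]), array([239.9, 129.2]), np.float64(-79.4537533329193)) 0.1799998302320353
bar (array([ 0.4835, -0.1974]), array([ 0.4977, -0.1946]), array([140.3, 124.1]), np.float64(124.42480058782279)) [293 344] 0.1667327255712149
base (array([ 0.487 , -0.2303]), array([ 0.4904, -0.2445]), array([156.5, 235.6]), np.float64(100.29850186622306)) 0.014279213345964506
or [321.2 208.2] 15 [ 0.52028114 -0.18465451  0.17016588]
or [327.75 238.5 ] 16 [ 0.44105496 -0.19893849  0.17013033]
```

View pics/jig.png

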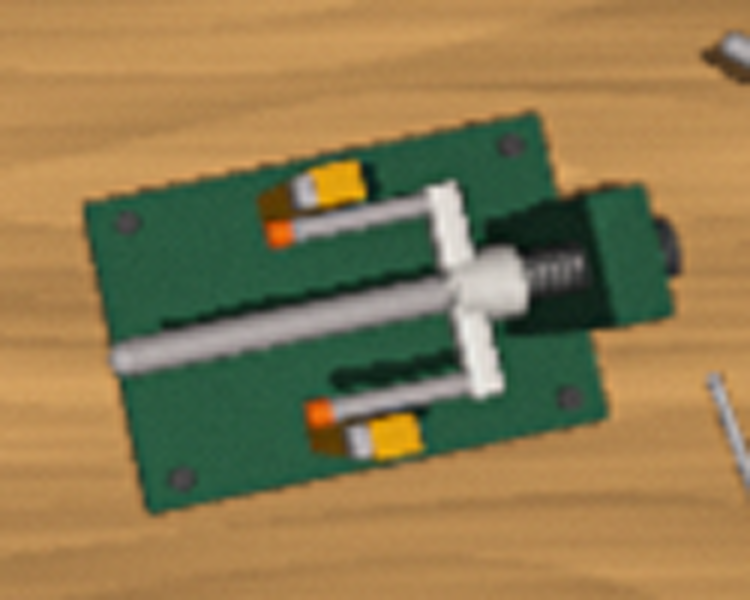

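The crop shows the bar from its tip at (120,358) to the collar at (490,285), with orange tips at (280,233) and (320,413). I'll fit the bar itself, then work out the jig pose and the moves.

Run:
```python
from h import *
d=np.load("top0.npy"); W=cloud("top",d); z=W[...,2]
v,u=np.mgrid[:384,:512]
vc=229.7+(u-295)*(217.5-229.7)/(356-295)
k=(abs(v-vc)<6)&(u>288)&(u<348)&(z>0.155)&(z<0.18)
m,_,sz,a=axis(W[k]); a=a if a>0 else a+180; print("bar",m,sz,a,k.sum(),W[k][:,1].max())
T=np.array([[0.52028,-0.18465],[0.44105,-0.19894]]); t=T[0]-T[1]; print("tips",np.linalg.norm(t),np.degrees(np.arctan2(t[1],t[0]))+90,T.mean(0))
ya=np.array([np.cos(np.radians(a)),np.sin(np.radians(a))]); xa=np.array([ya[1],-ya[0]])
proj=(W[k][:,:2]-m)@ya; print("ends along bar",proj.min(),proj.max(),"tip",m+ya*proj.max(), "lat of tips mid",(T.mean(0)-m)@xa)
tip=m+ya*proj.max(); s1=tip-0.084*ya; s2=T.mean(0)+ya*(0.006-0.004-0.006-0.0)  # tip centre ~6 behind face
print("seat from bar tip",s1,"from yoke (face y=4)",s2,"along diff",(s2-s1)@ya)
print("heads: red axle", 162.5-90,"state",np.degrees(readout.state()["joints"]))
from scipy.spatial.transform import Rotation as Ro
M=Ro.from_rotvec(readout.state()["eef_rot"]).as_matrix(); print(np.round(M,3),"tool y dir",np.degrees(np.arctan2(M[1,1],M[0,1])))
```

```text
bar [ 0.4791 -0.1815] [ 15.9 146.5] 100.51690110792698 335 -0.10982454394602886
tips 0.08050836602490448 100.22400569186581 [ 0.480665 -0.191795]
ends along bar -0.07386593736512191 0.0726270539690509 tip [ 0.46584371 -0.110093  ] lat of tips mid -0.00034039088484728234
seat from bar tip [ 0.48117585 -0.19268189] from yoke (face y=4) [ 0.4813951 -0.1957278] along diff -0.0030347618841258025
heads: red axle 72.5 state [-7.15993320e+01  7.12985537e+00  9.46281500e+01 -1.24039551e-03
  7.83518571e+01 -4.73264497e+00]
[[ 0.92   0.393 -0.001]
 [ 0.393 -0.92   0.002]
 [ 0.    -0.002 -1.   ]] tool y dir -66.86642792195948
```

Emit:
move_arm(series=[[[9.5, 0, 0, 1.5, 0], [9.5, 0.5, 1, 4.5, -2], [9.5, 1.5, 3, 7.5, -6], [9.5, 3, 6.5, 9, -10], [9.5, 4.7, 10.3, 10, -14], [9.5, 6.4, 14, 10, -18], [9.5, 8.1, 17.8, 10, -22], [9.5, 9.8, 21.5, 10, -26], [9.5, 11.5, 25.3, 10, -30], [9.5, 13.2, 29, 10, -34], [9.5, 14.9, 32.7, 10, -38], [9.5, 16.6, 36.5, 10, -40.4]]])

```text
time: 1.3
eef_pos: [0.4218, -0.2312, 0.316]
eef_rot: [3.105, -0.475, 0.002]
contact_force: [0.1, 0.1, 0.8]
finger_gap: 0.999
gripper_force: 0.0
```

Emit:
move_arm(series=[[[9.5, 1.7, 3.7, 0, 0], [9.5, 3.4, 7.5, 0, 0], [9.5, 5.1, 11.2, 0, 0], [9.5, 6.8, 15, 0, 0], [9.5, 8.5, 18.7, 0, 0], [9.5, 10.2, 22.4, 0, 0], [9.5, 11.9, 26.2, 0, 0], [9.5, 13.6, 30, 0, 0], [9.5, 15.3, 33.6, 0, 0], [9.5, 17, 37.4, 0, 0], [9.5, 18.7, 41, 0, 0], [9.5, 19.5, 42.8, 0, 0]]])

```text
time: 2.5
eef_pos: [0.617, 0.1979, 0.3152]
eef_rot: [-3.106, 0.468, -0.0]
contact_force: [1.2, -0.4, 1.0]
finger_gap: 1.001
gripper_force: 0.0
```

Emit:
move_arm(series=[[[9.5, 0.4, 0.8, -2, 0], [9.5, 0.6, 1.3, -4, 0], [9.5, 0.6, 1.3, -6, 0], [9.5, 0.6, 1.3, -7, 0], [9.5, 0.6, 1.3, -7, 0]]])

```text
time: 3.0
eef_pos: [0.6215, 0.2076, 0.2431]
eef_rot: [3.104, -0.472, -0.005]
contact_force: [-0.3, -0.1, 1.4]
finger_gap: 0.998
gripper_force: 0.0
```

Run:
```python
from h import *
from scipy.spatial.transform import Rotation as Ro
p,d=eyes.snapshot("side"); cv2.imwrite("pics/s1.png",cv2.resize(p[60:240,200:360],None,fx=3.3,fy=3.3))
s=readout.state(); M=Ro.from_rotvec(s["eef_rot"]).as_matrix(); print(s["time"],s["eef_pos"],np.degrees(np.arctan2(M[1,1],M[0,1])),s["contact_force"],s["joints"])
```

```text
3.05 [0.62220016 0.20775188 0.24468616] -107.29524660525321 [-0.29791888 -1.18476787  1.11549588] [ 2.40536743e-01  1.20844676e-01  1.60312713e+00 -1.80858403e-04
  1.41834236e+00  2.11321974e+00]
```

View pics/s1.png

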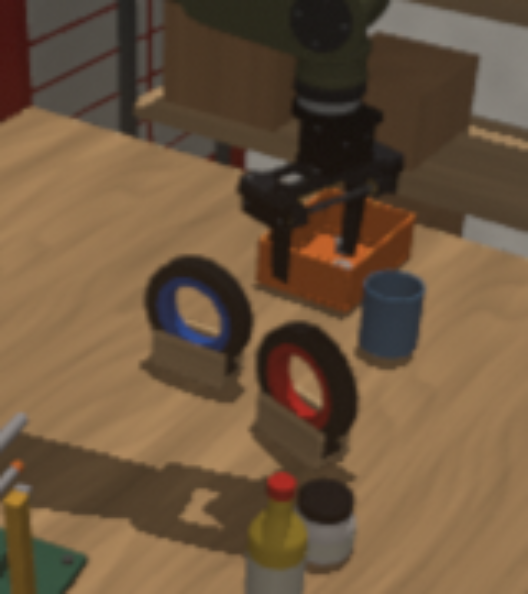

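The open gripper straddles the red wheel at (305,380) with the fingertips well above it. I'll lower it and grip.

Emit:
move_arm(series=[[[9.5, 0, 0.1, -2, 0], [9.5, 0, 0.1, -5, 0], [9.5, 0, 0.1, -8, 0], [9.5, 0, 0.1, -10.3, 0], [9.5, 0, 0.1, -11.3, 0], [6, 0, 0.1, -11.3, 0], [3.5, 0, 0.1, -11.3, 0], [2, 0, 0.1, -11.3, 0], [2, 0, 0.1, -11.3, 0], [2, 0, 0.1, -11.3, 0], [2, 0, 0.1, -11.3, 0], [2, 0, 0.1, -11.3, 0]]])

```text
time: 4.25
eef_pos: [0.6224, 0.2093, 0.1318]
eef_rot: [-3.106, 0.471, -0.0]
contact_force: [0.5, 0.6, -0.8]
finger_gap: 0.466
gripper_force: 0.0
```

Emit:
move_arm(series=[[[2, 0, 0, 0, 0], [2, 0, 0, 0, 0]]])

```text
time: 4.45
eef_pos: [0.6223, 0.2093, 0.1316]
eef_rot: [3.106, -0.471, -0.0]
contact_force: [0.6, -0.4, -1.0]
finger_gap: 0.299
gripper_force: 0.1
```

Emit:
move_arm(series=[[[2, 0, 0, 0, 0], [2, 0, 0, 0, 0], [2, 0, 0, 0, 0], [2, 0, 0, 0, 0]]])

```text
time: 4.85
eef_pos: [0.6223, 0.2093, 0.1316]
eef_rot: [-3.106, 0.472, 0.0]
contact_force: [-0.2, 0.4, -0.5]
finger_gap: 0.291
gripper_force: 30.0
```

Emit:
move_arm(series=[[[2, 0, 0, 1, 0], [2, 0, 0, 3, 0], [2, 0, 0, 6, 0], [2, -0.5, -0.8, 8.5, 1], [2, -2, -3, 10, 4], [2, -4, -6.1, 10, 8], [2, -6, -9.1, 10, 12], [2, -8, -12.2, 10, 16], [2, -10, -15.2, 10, 20], [2, -12, -18.3, 10, 24], [2, -14, -21.3, 10, 27], [2, -15.7, -24, 9, 27.7]]])

```text
time: 6.05
eef_pos: [0.465, -0.032, 0.2233]
eef_rot: [3.127, 0.287, 0.005]
contact_force: [-0.1, 0.4, -2.4]
finger_gap: 0.293
gripper_force: 30.0
```

Emit:
move_arm(series=[[[2, -0.7, -1.1, -1, 0], [2, -1.1, -1.6, -2.5, 0], [2, -1.1, -1.6, -3.2, 0], [2, -1.1, -1.6, -3.4, 0], [2, -1.1, -1.6, -3.4, 0], [2, -1.1, -1.6, -3.4, 0]]])

```text
time: 6.65
eef_pos: [0.455, -0.0461, 0.188]
eef_rot: [-3.128, -0.288, -0.001]
contact_force: [0.8, 0.4, -3.3]
finger_gap: 0.295
gripper_force: 30.0
```

Run:
```python
from h import *
from scipy.spatial.transform import Rotation as Ro
s=readout.state(); M=Ro.from_rotvec(s["eef_rot"]).as_matrix(); print(s["time"],s["eef_pos"],np.degrees(np.arctan2(M[1,1],M[0,1])),s["contact_force"],s["finger_gap"],s["gripper_force"])
p,d=eyes.snapshot("side"); pt,dt=eyes.snapshot("top")
cv2.imwrite("pics/s2.png",np.hstack([cv2.resize(p[110:290,120:300],(400,400)),cv2.resize(pt[150:280,200:330],(400,400))]))
for n,pp,dd in (("side",p,d),("top",pt,dt)):
    W=cloud(n,dd); hsv=cv2.cvtColor(pp,cv2.COLOR_BGR2HSV)
    L=np.linalg.norm(W-(s["eef_pos"]-[0,0,.0466]),axis=-1)
    r=(dd>0)&(L<.085)&((hsv[...,0]<8)|(hsv[...,0]>172))&(hsv[...,1]>120)&(hsv[...,2]>40)
    k=(dd>0)&(L<.085)&(hsv[...,2]<70)&(W[...,2]<.205)
    for q,m in(("red",r),("blk",k)):
        if m.sum()>20: print(n,q,m.sum(),axis(W[m]),W[m][:,2].min(),W[m][:,2].max())
```

```text
6.65 [ 0.45503828 -0.04614715  0.18803501] -79.4961489378387 [ 0.8015285   0.4370013  -3.29099965] 0.29468047308576517 29.980521127581596
side red 309 (array([ 0.454 , -0.0546]), array([ 0.4534, -0.0597]), array([89.4, 89.7]), np.float64(6.106507802454761)) 0.08477796368221324 0.19638249166036548
side blk 488 (array([ 0.4756, -0.0522]), array([ 0.4646, -0.0502]), array([127.4,  94.4]), np.float64(13.90282704557697)) 0.06597382362484935 0.20488957117519999
top blk 87 (array([ 0.4259, -0.049 ]), array([ 0.4555, -0.0455]), array([144.6,  26.5]), np.float64(-171.0885743052515)) 0.12871976441768965 0.19484818321635988
```

View pics/s2.png

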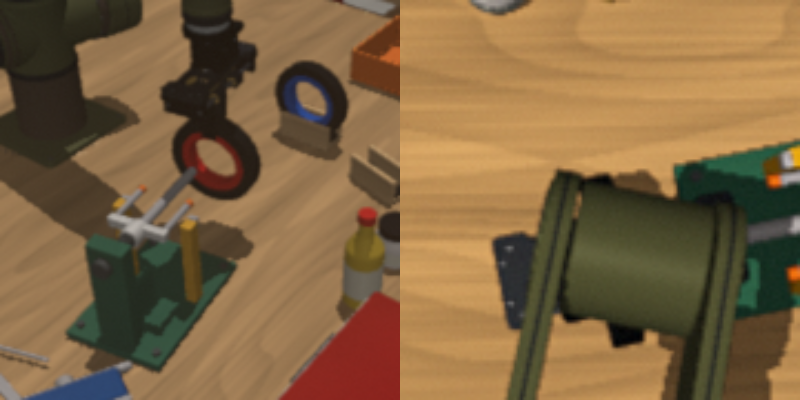

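The wheel (left panel, ring centre about (215,160)) is held upright in line with the bar tip at (195,172), and its depth extents agree with a centre 47 mm below the TCP. I'll go over the bar with 15 mm of clearance.

Emit:
move_arm(series=[[[2, 0.1, -0.8, 0, 0], [2, 0.3, -2, 0, 0], [2, 0.5, -3.3, 0, 0], [2, 0.7, -4.6, 0, 0], [2, 1, -5.9, 0, 0], [2, 1.2, -7.2, 0, 0], [2, 1.5, -8.5, 0, 0], [2, 1.7, -9.6, 0, 0], [2, 1.8, -10.3, 0, 0], [2, 1.8, -10.3, 0, 0], [2, 1.8, -10.3, 0, 0]]])

```text
time: 7.85
eef_pos: [0.4723, -0.1496, 0.1875]
eef_rot: [-3.128, -0.285, 0.0]
contact_force: [-0.9, 0.1, -2.8]
finger_gap: 0.292
gripper_force: 30.0
```

Emit:
move_arm(series=[[[2, 0, 0, -0.3, 0], [2, 0, 0, -0.6, 0], [2, 0, 0, -0.9, 0], [2, 0, 0, -1.1, 0], [2, 0, 0, -1.2, 0], [2, 0, 0, -1.2, 0]]])

```text
time: 8.45
eef_pos: [0.4723, -0.1496, 0.1754]
eef_rot: [-3.128, -0.286, 0.001]
contact_force: [-0.3, 0.3, -2.6]
finger_gap: 0.29
gripper_force: 30.0
```

```bash
cat > look.py <<'E'
from h import *
import sys
from scipy.spatial.transform import Rotation as Ro
s=readout.state(); M=Ro.from_rotvec(s["eef_rot"]).as_matrix(); print(s["time"],s["eef_pos"],np.degrees(np.arctan2(M[1,1],M[0,1])),s["contact_force"],s["wrist_torque"],s["gripper_force"])
ya=np.array([-.1805,.9836]); r=s["eef_pos"][:2]-[.4813,-.1942]; print("along",r@ya,"lat",r@[ya[1],-ya[0]])
p,d=eyes.snapshot("side")
cv2.imwrite("pics/%s.png"%sys.argv[1],cv2.resize(p[120:280,120:280],(600,600),interpolation=cv2.INTER_CUBIC))
E
python3 look.py s3
```

```text
8.45 [ 0.47225191 -0.14962042  0.1754155 ] -79.55982454512015 [-0.28461924  0.30569492 -2.5604839 ] [ 0.00435631  0.00278001 -0.02723691] 29.98040646314621
along 0.04548165726540462 lat -0.0008530877361855923
```

View pics/s3.png

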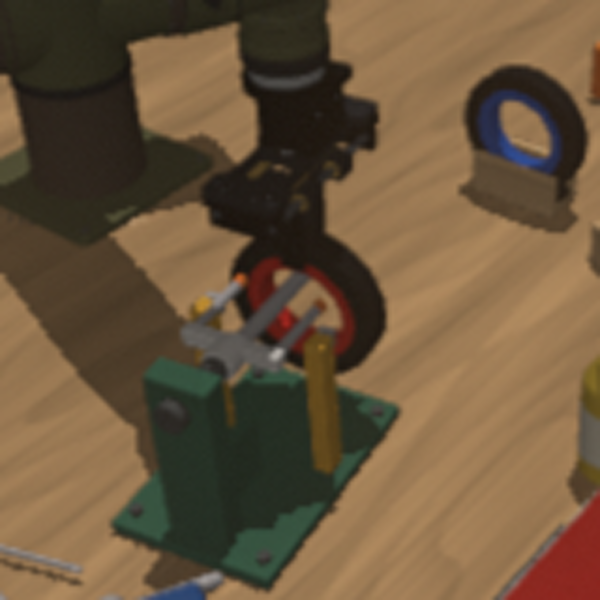

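The bar passes through the wheel's open middle at about (295,290), clear of the orange tips at (240,280) and (320,303). I'll lower it slowly onto the bar.

Emit:
move_arm(series=[[[2, 0, 0, -0.1, 0], [2, 0, 0, -0.2, 0], [2, 0, 0, -0.2, 0]]])

```text
time: 8.8
eef_pos: [0.4725, -0.1498, 0.1738]
eef_rot: [3.128, 0.286, 0.001]
contact_force: [0.2, -0.1, -2.1]
finger_gap: 0.295
gripper_force: 30.0
```

Emit:
move_arm(series=[[[2, 0, 0, -0.05, 0], [2, 0, 0, -0.1, 0], [2, 0, 0, -0.1, 0]]])

```text
time: 9.1
eef_pos: [0.4726, -0.1498, 0.1737]
eef_rot: [3.128, 0.286, 0.001]
contact_force: [-2.6, 1.2, 4.9]
finger_gap: 0.292
gripper_force: 30.0
```

Run:
```python
from h import *
p,d=eyes.snapshot("side"); W=cloud("side",d); s=readout.state(); print(s["contact_force"],s["wrist_torque"],s["eef_pos"])
ya=np.array([-.1805,.9836]); xa=np.array([ya[1],-ya[0]])
r=W[...,:2]-np.array([.4813,-.1942]); A=r@ya; X=r@xa; Z=W[...,2]-.126
m=(d>0)&(abs(A-.032)<.006)&(abs(X)<.09)&(Z>-.09)&(Z<.08)
pts=np.c_[X[m],Z[m]]*1000; print(m.sum(),pts.min(0),pts.max(0),"face along",np.median(A[m]))
# outer circle fit from farthest points per angle bin
from scipy.optimize import least_squares
ang=np.degrees(np.arctan2(pts[:,1]+0,pts[:,0])); R=np.hypot(*pts.T); Q=[]; I=[]
for a in range(-180,180,10):
    k=(ang>=a)&(ang<a+10)&(R>30)
    if k.sum()>3:
        q=pts[k]; Q.append(q[R[k].argmax()]); I.append(q[R[k].argmin()]); print(a,round(R[k].min(),1),round(R[k].max(),1),end="; ")
Q=np.array(Q);I=np.array(I)
f=lambda P,rad: least_squares(lambda c: np.hypot(*(P-c).T)-rad,[0,0],loss="soft_l1").x
print("\nouter centre",f(Q,74.5),"inner centre",f(I,42.5))
b=(d>0)&(A>-.05)&(A<.02)&(abs(X)<.02)&(Z>.025)&(Z<.06); print("bar x mid",X[b].min(),X[b].max(),"top",np.percentile(Z[b],98))
```

```text
[-3.22052367  0.66169485  5.78576469] [0.24417914 0.67133889 0.0454075 ] [ 0.47254552 -0.14979399  0.17368504]
571 [-71.36919904 -73.77932052] [74.59520223 79.35458363] face along 0.03275371777430016
-180 41.4 72.2; -170 51.5 73.7; -160 62.8 74.7; -140 39.6 70.4; -130 38.3 69.6; -110 40.4 73.5; -100 37.4 74.2; -60 55.6 74.8; -50 47.0 72.7; -40 41.7 73.0; -30 42.5 74.2; -20 43.6 74.6; -10 44.1 75.0; 0 45.0 74.3; 10 44.2 76.1; 20 42.7 76.0; 30 44.6 76.8; 40 44.2 75.4; 50 45.0 76.1; 60 41.3 75.9; 70 37.2 76.7; 80 35.7 79.9; 90 40.1 75.3; 100 46.4 70.3; 110 44.9 74.6; 120 43.1 75.3; 130 44.4 75.0; 140 42.0 75.1; 150 45.3 74.1; 160 41.4 73.3; 170 41.0 63.8; 
outer centre [0.92600461 1.43668998] inner centre [1.01146982 1.42283844]
bar x mid -0.006109628994233396 0.009210423025003057 top 0.04404342436326929
```

The wheel hangs centred on the bar: in the side view, wheel x is about 1.0 mm and the bar's about 1.5 mm. I'll ease the down push slightly and slide it along to just short of the yoke.

Emit:
move_arm(series=[[[2, 0, 0, 0.04, 0], [2, 0.07, -0.4, 0.04, 0], [2, 0.16, -0.9, 0.04, 0], [2, 0.25, -1.4, 0.04, 0], [2, 0.34, -1.85, 0.04, 0], [2, 0.38, -2.1, 0.04, 0], [2, 0.38, -2.1, 0.04, 0]]])

```text
time: 9.85
eef_pos: [0.477, -0.1705, 0.1737]
eef_rot: [-3.128, -0.285, -0.003]
contact_force: [0.7, 3.8, 4.2]
finger_gap: 0.292
gripper_force: 30.0
```

Emit:
move_arm(series=[[[2, 0.03, -0.15, 0, 0], [2, 0.06, -0.3, 0, 0], [2, 0.08, -0.45, 0, 0], [2, 0.11, -0.6, 0, 0], [2, 0.14, -0.75, 0, 0], [2, 0.16, -0.9, 0, 0], [2, 0.16, -0.9, 0, 0]]])

```text
time: 10.55
eef_pos: [0.4782, -0.1779, 0.1737]
eef_rot: [-3.124, -0.285, -0.002]
contact_force: [-1.2, 10.0, 7.3]
finger_gap: 0.291
gripper_force: 30.0
```

Emit:
move_arm(series=[[[2, 0, 0, 0.05, 0], [2, 0.03, -0.15, 0.05, 0], [2, 0.06, -0.3, 0.05, 0], [2, 0.08, -0.45, 0.05, 0], [2, 0.11, -0.6, 0.05, 0], [2, 0.14, -0.75, 0.05, 0], [2, 0.14, -0.75, 0.05, 0]]])

```text
time: 11.25
eef_pos: [0.4795, -0.1849, 0.1737]
eef_rot: [-3.123, -0.284, -0.002]
contact_force: [-1.6, 9.5, 5.7]
finger_gap: 0.296
gripper_force: 30.0
```

```bash
python3 look.py s4
```

```text
11.25 [ 0.47947682 -0.18494062  0.17367986] -79.59143098689576 [-1.61129569  9.45910386  5.71696559] [ 1.8898162   0.21278546 -0.18217792] 29.987852051854134
along 0.009436605078983125 lat -0.0001219615880153626
```

View pics/s4.png

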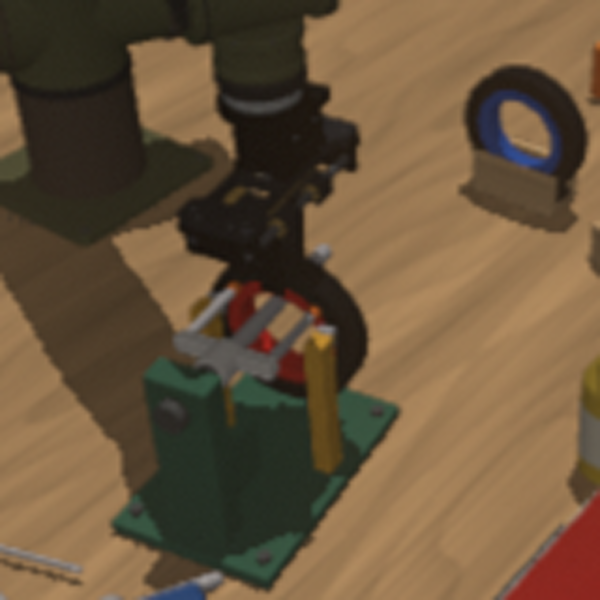

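The wheel at (295,320) is on the yoke tips and pressing them back, with a few millimetres to the stop pad at (320,335). I'll keep going gently.

Emit:
move_arm(series=[[[2, 0.02, -0.12, 0.03, 0], [2, 0.05, -0.25, 0.03, 0], [2, 0.07, -0.37, 0.03, 0], [2, 0.09, -0.5, 0.03, 0], [2, 0.11, -0.6, 0.03, 0], [2, 0.13, -0.7, 0.03, 0], [2, 0.13, -0.7, 0.03, 0]]])

```text
time: 12.0
eef_pos: [0.4807, -0.1914, 0.1737]
eef_rot: [-3.122, -0.284, -0.001]
contact_force: [-0.2, 12.3, 6.5]
finger_gap: 0.292
gripper_force: 30.0
```

Emit:
move_arm(series=[[[2, 0.02, -0.1, 0, 0], [2, 0.04, -0.2, 0, 0], [2, 0.04, -0.2, 0, 0]]])

```text
time: 12.3
eef_pos: [0.4809, -0.1925, 0.1737]
eef_rot: [-3.12, -0.284, -0.0]
contact_force: [-2.0, 14.1, 6.8]
finger_gap: 0.29
gripper_force: 30.0
```

Emit:
move_arm(series=[[[2, 0.02, -0.1, 0, 0], [2, 0.04, -0.2, 0, 0], [2, 0.04, -0.2, 0, 0]]])

```text
time: 12.6
eef_pos: [0.4809, -0.1927, 0.1738]
eef_rot: [-3.115, -0.284, 0.001]
contact_force: [-3.1, 19.8, 10.1]
finger_gap: 0.292
gripper_force: 30.0
```

Emit:
move_arm(series=[[[2, 0.01, -0.05, 0, 0], [2, 0.02, -0.1, 0, 0], [2, 0.02, -0.1, 0, 0]]])

```text
time: 12.9
eef_pos: [0.4809, -0.1927, 0.1738]
eef_rot: [-3.113, -0.284, 0.002]
contact_force: [-4.5, 22.7, 11.6]
finger_gap: 0.294
gripper_force: 30.0
```

```bash
python3 look.py s5
python3 - <<'E'
from h import *
p,d=eyes.snapshot("side"); W=cloud("side",d)
ya=np.array([-.1805,.9836]); xa=np.array([ya[1],-ya[0]])
r=W[...,:2]-np.array([.4813,-.1942]); A=r@ya; X=r@xa; Z=W[...,2]-.126; R=np.hypot(X,Z)
m=(d>0)&(abs(A+.014)<.008)&(R>.046)&(R<.072)&(Z<.055)&~((abs(abs(X)-.056)<.012)&(Z<.04))&~((abs(abs(X)-.04)<.01)&(abs(Z-.04)<.01))
B=np.c_[X[m],Z[m],np.ones(m.sum())]; y=A[m]
for _ in range(4):
    c=np.linalg.lstsq(B,y,rcond=None)[0]; e=y-B@c; k=abs(e)<2.5*e.std(); B,y=B[k],y[k]
print(m.sum(),len(y),"slope x,z deg",np.degrees(c[:2]),"face",c[2],"std",e.std())
E
```

```text
12.9 [ 0.48093258 -0.19273153  0.17384315] -79.5816362679315 [-4.53957975 22.66089456 11.5944542 ] [ 4.36648287  0.79926543 -0.25565144] 30.006815968081355
along 0.001510707348928482 lat -9.633963259843428e-05
133 126 slope x,z deg [ 0.22990488 -1.11319212] face -0.010259073358295435 std 0.001532991079857007
```

View pics/s5.png

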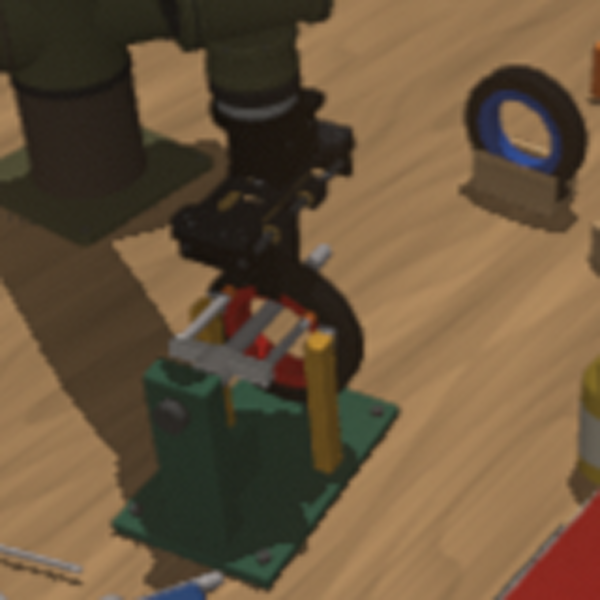

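Run:
```python
from h import *
ya=np.array([-.1805,.9836,0]); xa=np.array([.9836,.1805,0]); s=np.array([.4813,-.1942,.126])
for t in (0,.009,.018):
    q=[(pix("side",s+ya*(-.068-t)+xa*x+np.array([0,0,.04]))-120)*3.75 for x in (.04,)]; print(t,q)
a,b=[cv2.cvtColor(cv2.imread(f"pics/{n}.png"),cv2.COLOR_BGR2GRAY).astype(np.float32) for n in("s3","s5")]
t=a[318:378,225:285].astype(np.uint8); R=cv2.matchTemplate(b[300:420,200:310].astype(np.uint8),t,cv2.TM_CCOEFF_NORMED); _,v,_,l=cv2.minMaxLoc(R); print("yoke shift px",l[0]+200-225,l[1]+300-318,v)
```

```text
0 [array([273.375, 352.875])]
0.009 [array([267.75, 359.25])]
0.018 [array([262.125, 365.625])]
yoke shift px -20 13 0.3852895200252533
```

The yoke crosshead's row shift of about 13 px matches the 13 px expected for full travel. The wheel has stopped rigidly, is square within about 1°, and is pressed at about 23 N. One short hold, then hand in.

Emit:
move_arm(series=[[[2, 0, 0, 0, 0], [2, 0, 0, 0, 0], [2, 0, 0, 0, 0], [2, 0, 0, 0, 0], [2, 0, 0, 0, 0]]])

```text
time: 13.5
eef_pos: [0.4809, -0.1927, 0.1738]
eef_rot: [-3.113, -0.284, 0.002]
contact_force: [-5.2, 22.4, 11.1]
finger_gap: 0.291
gripper_force: 30.0
```

```bash
python3 -c "
from plant import readout,job
s=readout.state(); print(s['contact_force'],s['eef_pos'],s['gripper_force']); print(job.job_done())"
```

```text
[-5.23082885 22.44434944 11.13889104] [ 0.48091101 -0.19272141  0.17379001] 30.007098619826138
the job is handed in; nothing more can be done
None
```

The job is handed in at about 13.5 s: the red wheel was hung on the bar before it met the yoke, and the arm still holds it against what I read as the stops with about 22 N (top tilted about 1° forward; full yoke travel judged from a rough image match). The arm touched nothing else on the bench.

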